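# Open the dip-in remover tub in its holder

### The job

Open the square dip-in remover tub for the next client: carry it upright, with its lid still on, and set it gently down into the square pocket of the grey holder so that it cannot turn, then unscrew the tight pink lid anticlockwise and stop turning once its threads let go, about a quarter turn. Lift the lid straight up and finish still holding it in the gripper, level and still, about two centimetres above the tub's open mouth, with the tub left fully seated in the holder. Leave the other bottles standing where they are.

Things in the scene. Friction and masses are not known exactly. Their poses are not given: they have to be found in the camera images.
- tub: Remover tub without its lid: blush square body 64 x 64 mm, 52 mm tall, white labels, round neck above. About 0.26 kg, loose; at the start it stands on the table, lid screwed on (80 mm tall in all). Origin: centre of the underside; z up, x and y square to its sides. Any of the four ways round fits the holder. Unless it sits in the holder it just turns along with the lid.
- tub_mouth (a point): Centre of the rim of the tub's mouth, 76 mm above its underside; axes as tub. The neck is 45 mm across (50 mm over its three short thread runs) and rises 24 mm above the square shoulder; dark foam insert inside.
- lid: Round pink ribbed lid, 56 mm across, 26 mm tall, 0.05 kg. Origin: centre of its lower edge; z up; x along the white line on its top. Shut, its lower edge is 54 mm above the tub's underside (2 mm above the shoulder, 22 mm below the rim), its x along the tub's x within 0.1 rad. It breaks loose at about 0.5 N m; the drag falls to about 0.15 N m when free. Shut, it carries the tub when lifted.
- lid_mark (a point): Outer end of the white line: on the lid's top, 26 mm from its axis along its x. Right-hand thread: turned anticlockwise from above relative to the tub, the lid is free 1.05 to 1.75 rad from shut (aim for 1.35), then lifts straight off; before that, pulling lifts the tub too; past it the lugs meet the next threads. It may turn at constant height: the sprung liner pushes it up by 12 N at most.
- holder: Tub holder: grey square block 100 x 100 mm, 32 mm tall, fixed to the table on a black rubber suction foot (116 x 116 mm, 4 mm thick). In its middle a square pocket 68 x 68 mm, 22 mm deep, sides parallel to the block's, with a 6 mm 45-degree bevel round its mouth. Origin: centre of the underside; z up, x and y square to its sides.
- holder_floor (a point): Centre of the pocket's floor, 10 mm above the table, axes as holder; the tub's underside rests here when fully seated, with 2 mm of play on each side, free to turn only about 0.06 rad either way.
- polish: Bystander: small nail-polish bottle, red with a tall white tapered cap, 28 mm across, 82 mm tall, loose. Origin: centre of the underside.
- lotion: Bystander: white lotion bottle with a navy cap, 44 mm across, 98 mm tall, loose. Origin: centre of the underside.
- remover: Bystander: tall pale pink bottle with a pink cap, 54 mm across, 158 mm tall, loose. Origin: centre of the underside.
Mind the look-alikes: they are no part of the job. Of the things that look like the holder, the largest one is meant. Several things have the shape of the lid; the one meant has the colours described above.

How it is judged (in metres and radians):
On the way, in this order (a step that is already met when the one before it is completed fails the run):
1. the tub sits upright and fully home in the holder's pocket, its lid still screwed on (z of tub in the frame of holder_floor below 0.003 m and horizontal distance between tub and holder_floor below 0.006 m and angle between tub's own z axis and vertical below 0.08 rad and z of lid in the frame of tub_mouth below -0.012 m and angle between the x axis of lid and the x axis of tub, either way round below 0.35 rad), for 0.2 s.
2. the lid has been turned out of its threads while down on the neck, the tub staying in the holder (z of tub in the frame of holder_floor below 0.003 m and horizontal distance between tub and holder_floor below 0.006 m and angle between tub's own z axis and vertical below 0.08 rad and z of lid in the frame of tub_mouth below -0.012 m and angle between the x axis of lid and the x axis of tub, either way round above 0.8 rad), for 0.1 s.
At the end, for the whole second after the job is handed in: Tub upright and fully home in the pocket (within 3 mm); lid gripped by the fingers, still, level within 0.15 rad, touching neither tub nor holder, its lower edge 6 to 45 mm above the rim and within 15 mm of centre; the three bottles upright within 20 mm of their places (z of tub in the frame of holder_floor below 0.003 m and horizontal distance between tub and holder_floor below 0.006 m and angle between tub's own z axis and vertical below 0.08 rad and z of lid in the frame of tub_mouth between 0.006 and 0.045 m and horizontal distance between lid and tub_mouth below 0.015 m and angle between each of lid, polish, lotion, remover's own z axis and vertical below 0.15 rad and linear speed of each of lid, tub below 0.02 m/s and contact force between lid and the fingers above 2 N and contact force between lid and tub below 0.05 N and contact force between lid and holder below 0.05 N and distance of each of polish, lotion, remover from where it was at the start of the episode below 0.02 m); the arm keeps its last pose, push and grip.
It fails at once if another bottle is knocked (moved more than 20 mm or tilted) (distance of any of polish, lotion, remover from where it was at the start of the episode above 0.02 m or angle between any of polish, lotion, remover's own z axis and vertical above 0.3 rad).
It fails at once if the tub is tipped more than about 35 degrees (angle between tub's own z axis and vertical above 0.6 rad).
It fails at once if the tub is rammed or dropped into the holder or wrenched in it (more than 80 N) (contact force between tub and holder above 80 N).
It fails at once if the lid is turned on well past the point where its threads let go (more than about 130 degrees) (x of lid_mark in the frame of tub below -0.0165 m and z of lid in the frame of tub_mouth below 0 m).
It also fails if it takes over 54 s, if anything falls off the work surface, if the arm or the gripper's body presses on something with over 40 N, if the wrist force passes 120 N, or if a joint passes its speed limit or range.

### The arm

A 6-joint arm with a two-finger parallel gripper is mounted at the origin on the work surface. World frame = base frame: x ahead of the robot, y to its left, z up, the work surface at z = 0. Lengths are in m, angles in degrees, forces in N, time in s.
With the tool pointing down it reaches from about 0.4 to 0.825 m from the base axis. Payload 7 kg.
Tool frame: the origin (TCP) lies at the very end of the fingers, on their centre line; the grasp point (between the pads) lies 19 mm behind it (ctrl.tcp_to_grasp is the distance from the TCP to the grasp point, in m); z points along the fingers, x is the direction in which the jaws open and shut, and the axes are right-handed (so a half turn about z gives the same grasp; the last joint's range is limited). The gripper opens to 88 mm and grips with 3 to 60 N. Pads are 19 mm wide; open, the fingers measure 130 mm over their backs; the gripper's body (78 mm by 193 mm) begins 47 mm behind the grasp point.
Start: joints at [-60.785, 20.546, 0.682, 0, -70.136, -16.507], TCP at [0.148, -0.658, 0.227] pointing down, gripper open.
Joint ranges: [-176.03, 176.03], [-82.01, 121.73], [-58.28, 71.71], [-173.87, 95.51], [-174.79, -0.11], [-173.66, 173.66]. Speed limits (degrees/s): [136.94, 136.94, 172.46, 180, 180, 180].

### API

Orientations are given as [roll, pitch, yaw] about the fixed x, y, z axes, in that order (R = Rz(yaw) Ry(pitch) Rx(roll)).
In Python, from plant import sensors, vision, ticket, ctrl gives the robot as it stands. The module is installed in compiled form; this text tells all that it offers.
- The arm moves only by the tool drive_tool, never from a script. Its argument "moves" is a list of rows, each a list of 6 numbers: the shift along the tool's x, y, z in units of 0.15 m (1.0 is 0.15 m), then the turn, a rotation vector about the tool's x, y, z in units of 60 degrees (1.0 is 60 degrees). In form: [[dx, dy, dz, rx, ry, rz], ...]. A call has 1 to 8 rows; each row is the pose to reach, as a shift and turn from the pose measured when the call began, along the tool's axes at that moment; what a row does not reach only later rows make up. A row lasts 1/10 s, in which the tool goes at most 50 mm and 8.59 degrees, less where a joint would pass 70% of its speed; a pose out of reach is approached as far as the arm can. A call with a number of a shift or a turn outside -1 to 1 is refused whole. A call with a gripper value outside its range is refused whole. "fingers" is the opening, from -1 (shut) to 1 (fully open), set as the call begins (left out, the last holds). The fingers move at their own pace and stop on an object; the grip force is fixed at half the most. Time passes only in rows, so rows that repeat a pose let the fingers close. It gives the time, the measured TCP pose, the force and the opening at its end, in the units of the state.
- sensors.get_obs(): the state, without advancing time (a new reading comes with each control period).
- vision.snapshot(name): name is "scene" or "side" or "wrist"; returns a dict with "pixels" (480x640x3 uint8, red, green, blue), "fx", "fy", "cx", "cy" (pixels), "k1" (the pictures are not rectified: a ray, as slopes to the right and down, at radius r is drawn at 1 + k1 r^2 times it, then the intrinsics apply), "R" (3x3) and "t" (3): a world point X has camera coordinates R X + t. Camera axes: x right, y down, z forward; pixel columns grow to the right and rows downward; lengths in m; the calibration is good to about 2 mm. A picture is of the moment at which its call begins. There is no depth.
- ticket.close_job(): hands the job in, once; it reports no verdict.
The state is a dict: "clock": time; "joint_pos": joint angles; "qvel": joint speeds; "tau": joint torques, N m; "tool_pos": TCP position; "orientation": TCP orientation; "force": force on the tool from outside, world axes, zero at the start; "moment": the same for the moment, N m; "opening": finger opening in m.
Only numpy, scipy, OpenCV 4.12 (cv2) and the standard library are available. Lean on these libraries where they do the work, as an engineer would, in place of code of your own. Each camera call takes 0.05 s, during which the arm holds its last target.

## Working session

There is one attempt and no reset: what is moved stays moved. The work goes in short steps, Python scripts to look and compute and a tool call to move; the robot and the scene stay as the last step left them, time stands still between calls to the robot, and variables do not carry over. Pictures are saved under pics/ and viewed, and the job is handed in when it is done.

Besides the shell and the picture viewer there is one more tool, called after "Emit:" by a JSON object that holds its "name" and its "arguments", one argument or row to a line. drive_tool: Moves the arm, as the interface text tells. Shifts and turns lie within -1 to 1; 1 stands for 0.15 m of shift or 60 degrees of turn. Its arguments: {"type":"object","properties":{"moves":{"type":"array"},"fingers":{"type":"number"}},"required":["moves"]}

```bash
mkdir -p pics; cat > h.py <<'E'
import numpy as np, cv2, pickle
from plant import sensors, vision, ticket, ctrl
def snap(name, fn):
    s=vision.snapshot(name); pickle.dump(s,open(f'pics/{fn}.pkl','wb'))
    cv2.imwrite(f'pics/{fn}.png', s['pixels'][:,:,::-1]); return s
def load(fn): return pickle.load(open(f'pics/{fn}.pkl','rb'))
def ray(s,px):
    px=np.asarray(px,float).reshape(-1,2)
    d=np.stack([(px[:,0]-s['cx'])/s['fx'],(px[:,1]-s['cy'])/s['fy']],1); u=d.copy()
    for _ in range(20): u=d/(1+s['k1']*(u**2).sum(1,keepdims=True))
    R=np.array(s['R']);t=np.array(s['t'])
    D=np.c_[u,np.ones(len(u))]@R; C=-R.T@t
    return C,D
def onplane(s,px,z):
    C,D=ray(s,px); return C+D*((z-C[2])/D[:,2:3])
def proj(s,X):
    X=np.asarray(X,float).reshape(-1,3); c=X@np.array(s['R']).T+np.array(s['t'])
    u=c[:,:2]/c[:,2:]; u=u*(1+s['k1']*(u**2).sum(1,keepdims=True))
    return u*[s['fx'],s['fy']]+[s['cx'],s['cy']]
E
python3 - <<'E'
from h import *
for n in ('scene','side','wrist'):
    s=snap(n,n+'0'); print(n,s['fx'],s['k1'],-np.array(s['R']).T@np.array(s['t']),np.array(s['R'])[2])
print(sensors.get_obs(), ctrl.tcp_to_grasp)
E
```

```text
scene 563.452460610359 -0.1696464617533042 [1.12152165 0.5553531  0.63665534] [-0.56837094 -0.59197388 -0.57142052]
side 540.1058840603894 -0.01155673142594763 [ 0.32569963 -0.8622697   0.61900222] [ 0.20942939  0.82360647 -0.52707848]
wrist 364.0896216303406 -0.03113204220311874 [ 0.07986655 -0.67395507  0.38273535] [ 0.25129202  0.05868451 -0.96613066]
{'clock': 0.15, 'joint_pos': array([-6.07849716e+01,  2.05820516e+01,  6.48299201e-01, -1.28194077e-02,
       -7.01364659e+01, -1.65042974e+01]), 'qvel': array([-0.13398406, -0.07334571,  0.27330685,  0.0886191 , -0.0117629 ,
       -0.05081913]), 'tau': array([ 1.31454010e-03, -5.83274353e+01,  2.93293279e+01,  7.00099692e+00,
        8.84497189e-03, -1.17955165e-04]), 'tool_pos': array([ 0.14838185, -0.65813306,  0.22586192]), 'orientation': array([-1.79991607e+02, -7.07491902e-02,  1.02706363e+02]), 'force': array([ 0.14558962, -0.08438926, -0.2622936 ]), 'moment': array([-0.00788891,  0.00558087, -0.00902812]), 'opening': 0.0872078635823191} 0.0188
```

View pics/scene0.png

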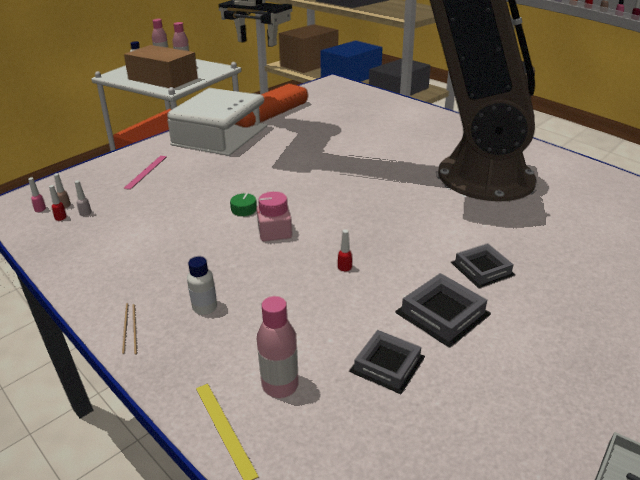

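View pics/side0.png

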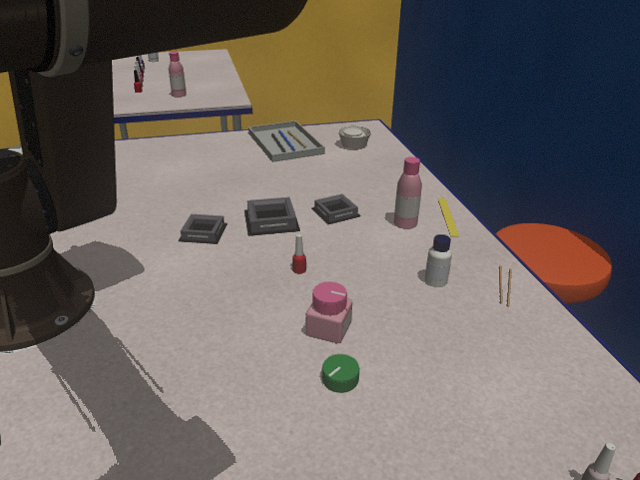

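View pics/wrist0.png

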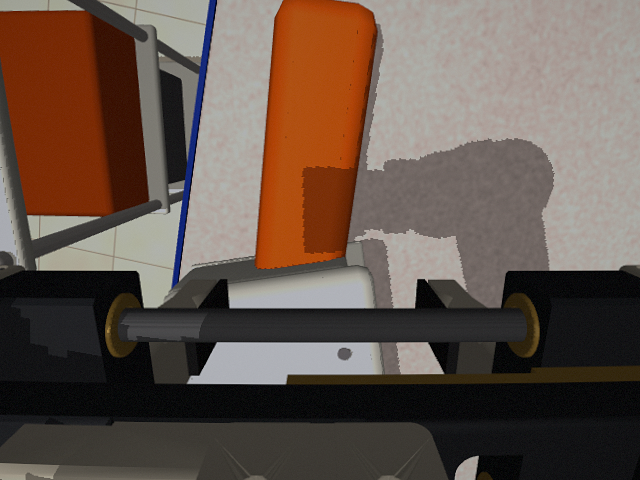

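Tub is at scene (273,215) and side (329,312). The big holder is at scene (445,305) and side (271,215). I'll zoom in on both for corners.

```bash
python3 - <<'E'
from h import *
a=load('scene0')['pixels'][:,:,::-1]; b=load('side0')['pixels'][:,:,::-1]
def crop(im,x0,y0,w,h): return cv2.resize(im[y0:y0+h,x0:x0+w],(400,300),interpolation=cv2.INTER_CUBIC)
out=np.vstack([np.hstack([crop(a,240,180,80,60),crop(b,290,280,80,60)]),np.hstack([crop(a,390,265,108,81),crop(b,235,185,80,60)])])
cv2.imwrite('pics/crops.png',out)
E
```

```text
(no output)
```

View pics/crops.png

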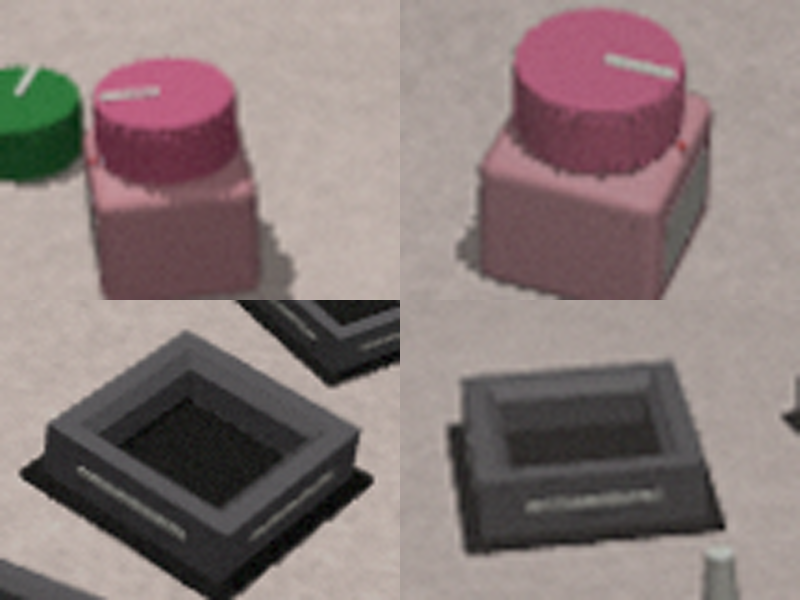

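```bash
python3 - <<'E'
from h import *
sc=load('scene0'); sd=load('side0')
for nm,s,c,(x0,y0,k) in (('scene',sc,[(47,130),(185,32),(359,132),(222,233)],(390,265,400/108)),('side',sd,[(63,78),(272,62),(305,170),(70,182)],(235,185,5))):
    p=onplane(s,np.array(c)/k+[x0,y0],0.032)[:,:2]
    print(nm,'holder ctr',p.mean(0),np.linalg.norm(p-np.roll(p,-1,0),axis=1)); 
    e=np.roll(p,-1,0)-p; print('yaw',np.degrees(np.arctan2(e[:,1],e[:,0]))%90)
for nm,s,roi in (('scene',sc,(255,185,40,40)),('side',sd,(305,275,50,50))):
    im=s['pixels']; x,y,w,h=roi; r=im[y:y+h,x:x+w].astype(int)
    hsv=cv2.cvtColor(im,cv2.COLOR_RGB2HSV)[y:y+h,x:x+w]
    pink=(hsv[...,1]>95)&((hsv[...,0]>150))
    v=hsv[...,2]; print(nm, np.percentile(v[pink],[5,25,50,75,95]))
    top=(pink&(v>165)).astype(np.uint8)
    n,l,st,ce=cv2.connectedComponentsWithStats(top); i=1+np.argmax(st[1:,4]); m=(l==i).astype(np.uint8)
    c,_=cv2.findContours(m,0,2); hull=cv2.convexHull(max(c,key=len))
    pts=hull.reshape(-1,2)+[x,y]
    P=onplane(s,pts,0.08)[:,:2].astype(np.float32)
    print('lid circle',cv2.minEnclosingCircle(P), cv2.fitEllipse(P))
    # white line
    poly=np.zeros(m.shape,np.uint8); cv2.fillConvexPoly(poly,hull,1)
    wh=(cv2.erode(poly,np.ones((1,1)))>0)&(hsv[...,1]<75)
    q=np.argwhere(wh)[:,::-1]+[x,y]; Q=onplane(s,q,0.08)[:,:2]
    vx,vy,cx,cy=cv2.fitLine(Q.astype(np.float32),2,0,.01,.01).ravel(); print('line',len(q),Q.mean(0),np.degrees(np.arctan2(vy,vx)))
# tub edges at shoulder, side view
p=onplane(sd,np.array([(83,165),(257,212),(310,103)])/5+[290,280],0.052)[:,:2]; e=np.diff(p,axis=0);print('shoulder',p,np.degrees(np.arctan2(e[:,1],e[:,0])),np.linalg.norm(e,axis=1))
p=onplane(sd,np.array([(82,277),(255,330)])/5+[290,280],0.0)[:,:2]; e=np.diff(p,axis=0);print('bottom',p,np.degrees(np.arctan2(e[:,1],e[:,0])))
p=onplane(sc,np.array([(100,213),(250,195)])/5+[240,180],0.052)[:,:2]; e=np.diff(p,axis=0);print('sc shoulder',p,np.degrees(np.arctan2(e[:,1],e[:,0])))
# bottles
E
```

```text
scene holder ctr [0.48358346 0.20539592] [0.10104077 0.09882818 0.09704727 0.09426082]
yaw [87.99444106 86.82590173 85.295427   89.26232724]
side holder ctr [0.48043652 0.19913031] [0.09752569 0.10330031 0.10197621 0.0969016 ]
yaw [86.43075469 86.79739844 82.79710403 84.31084681]
scene [ 93.  101.  122.5 188.  190. ]
lid circle ((0.5148886442184448, -0.18358659744262695), 0.02696278877556324) ((0.5154481530189514, -0.18335092067718506), (0.05178457498550415, 0.0529722198843956), 54.362823486328125)
line 22 [ 0.52350913 -0.19211261] -15.2252
side [ 97. 114. 169. 172. 174.]
lid circle ((0.5150901079177856, -0.1837993711233139), 0.026777610182762146) ((0.5150561928749084, -0.1840922236442566), (0.052022870630025864, 0.052118923515081406), 62.50191879272461)
line 35 [ 0.527063   -0.19115013] -35.521473
shoulder [[ 0.47416698 -0.19629323]
 [ 0.52292651 -0.23170636]
 [ 0.55546971 -0.18240723]] [-35.99019937  56.57051833] [0.06026261 0.05907169]
bottom [[ 0.47452957 -0.19218941]
 [ 0.52423784 -0.2303936 ]] [-37.54473121]
sc shoulder [[ 0.56265876 -0.16733645]
 [ 0.51391704 -0.13518837]] [146.5927682]
```

```bash
python3 - <<'E'
from h import *
sc=load('scene0'); sd=load('side0')
for n,a,b,z in (('polish top',(345.5,232),(299,236),.08),('lotion top',(198,262),(442,239),.098),('remover top',(274,304),(412,162),.158),('green top',(243,200),(341,363),.026)):
    print(n,onplane(sc,[a],z)[0],onplane(sd,[b],z)[0])
# foot corners z=.004 & holder cross-checks: floor corners
E
```

```text
polish top [5.03698687e-01 2.52347136e-04 8.00000000e-02] [ 0.50294799 -0.004317    0.08      ]
lotion top [ 0.75228008 -0.09349552  0.098     ] [ 0.74983789 -0.10272078  0.098     ]
remover top [0.77679457 0.12479371 0.158     ] [0.77074021 0.10796908 0.158     ]
green top [ 0.50541574 -0.29431606  0.026     ] [ 0.50576615 -0.29260786  0.026     ]
```

Emit:
{"name": "drive_tool", "arguments": {
  "moves": [
    [1,1,-0.2,0,0,-0.68],
    [1,1,-0.2,0,0,-0.68],
    [1,1,-0.2,0,0,-0.68],
    [1,1,-0.2,0,0,-0.68],
    [1,1,-0.2,0,0,-0.68],
    [1,1,-0.2,0,0,-0.68]
  ],
  "fingers": 1
}}

```text
clock: 0.75
tool_pos: [0.263, -0.4773, 0.257]
orientation: [180.0, 0.0, 143.8]
force: [0.0, -0.6, 0.8]
opening: 0.0877
```

Emit:
{"name": "drive_tool", "arguments": {
  "moves": [
    [0,1,0,0,0,-0.6],
    [0,1,0,0,0,-0.6],
    [0,1,0,0,0,-0.6],
    [0,1,0,0,0,-0.6],
    [0,1,0,0,0,-0.6]
  ]
}}

```text
clock: 1.25
tool_pos: [0.3524, -0.3554, 0.2569]
orientation: [180.0, 0.0, -179.8]
force: [-0.5, -0.7, -0.2]
opening: 0.0875
```

```bash
python3 -c "
from h import *
o=sensors.get_obs(); print(o['joint_pos'],o['orientation'],o['tool_pos'])"
```

```text
[-2.27361093e+01  2.74679504e+00 -1.80545860e+01 -4.10372402e-02
 -6.91650449e+01  2.29046166e+01] [ 1.79977727e+02  4.58529414e-02 -1.79846086e+02] [ 0.35242387 -0.35536826  0.2569015 ]
```

Emit:
{"name": "drive_tool", "arguments": {
  "moves": [
    [-0.85,1,0,0,0,0],
    [-0.85,1,0,0,0,0],
    [-0.85,1,0,0,0,0],
    [-0.85,1,0,0,0,0],
    [-0.85,1,0,0,0,0]
  ]
}}

```text
clock: 1.75
tool_pos: [0.4825, -0.2024, 0.2563]
orientation: [180.0, 0.0, -179.8]
force: [-1.1, 0.7, -0.6]
opening: 0.0875
```

Emit:
{"name": "drive_tool", "arguments": {
  "moves": [
    [0,1,0,0,0,0],
    [0,1,0,0,0,0],
    [0,1,0,0,0,0],
    [0,1,0,0,0,0]
  ]
}}

```text
clock: 2.15
tool_pos: [0.4821, -0.0491, 0.2562]
orientation: [179.9, 0.0, -179.7]
force: [0.7, -1.3, 0.7]
opening: 0.0876
```

Emit:
{"name": "drive_tool", "arguments": {
  "moves": [
    [0,0.8,0,0,0,0],
    [0,0.8,0,0,0,0],
    [0,0.8,0,0,0,0],
    [0,0.8,0,0,0,0],
    [0,0.8,0,0,0,0]
  ]
}}

```text
clock: 2.65
tool_pos: [0.4816, 0.0703, 0.256]
orientation: [180.0, -0.0, -179.8]
force: [0.1, -0.1, 0.6]
opening: 0.0876
```

```bash
python3 -c "
from h import *
snap('wrist','w1');o=sensors.get_obs(); print(o['joint_pos'],o['orientation'],o['tool_pos'])"
```

```text
[ 3.14415464e+01  1.38082783e+00 -1.96098158e+01 -3.89855695e-02
 -6.90084374e+01 -3.12208171e+01] [ 1.79968399e+02 -1.80846267e-02 -1.79793231e+02] [0.48153997 0.06988636 0.25599383]
```

View pics/w1.png

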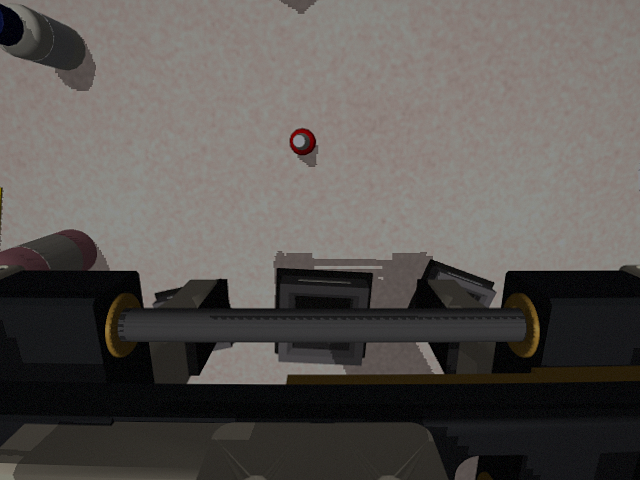

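Emit:
{"name": "drive_tool", "arguments": {
  "moves": [
    [0,1,0,0,0,0],
    [0,1,0,0,0,0],
    [0,1,0,0,0,0],
    [0,1,0,0,0,0]
  ]
}}

```text
clock: 3.1
tool_pos: [0.4817, 0.2227, 0.2555]
orientation: [180.0, -0.0, -179.7]
force: [0.0, -0.2, -0.4]
opening: 0.0878
```

Emit:
{"name": "drive_tool", "arguments": {
  "moves": [
    [0,0.4,0,0,0,0],
    [0,0.4,0,0,0,0],
    [0,0.4,0,0,0,0],
    [0,0.4,0,0,0,0]
  ]
}}

```text
clock: 3.5
tool_pos: [0.4818, 0.2814, 0.2552]
orientation: [-180.0, -0.1, -179.8]
force: [0.1, -0.2, -0.1]
opening: 0.0876
```

```bash
python3 -c "
from h import *
s=snap('wrist','w2');o=sensors.get_obs(); print(o['tool_pos'])
cv2.imwrite('pics/w2c.png',cv2.resize(s['pixels'][60:260,180:440,::-1],(780,600),interpolation=cv2.INTER_CUBIC))"
```

```text
[0.48175239 0.28120883 0.25540036]
```

View pics/w2c.png

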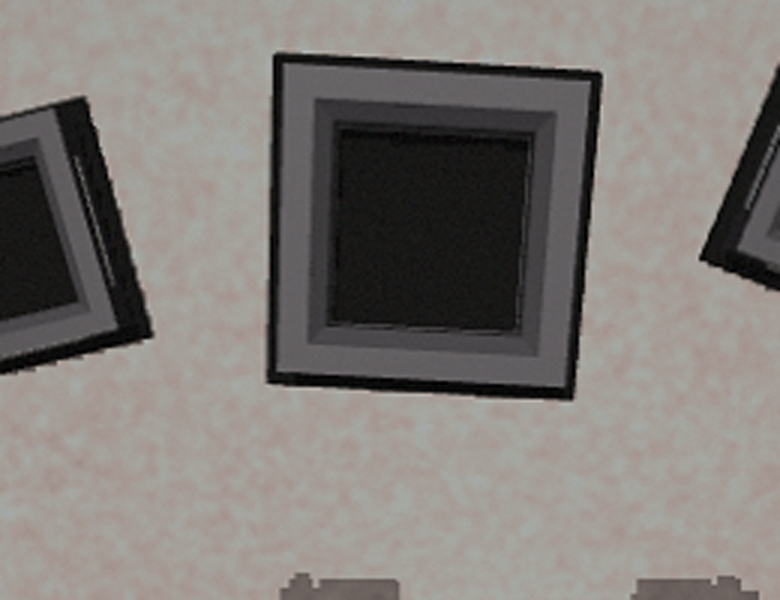

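Clear view of the holder, block corners at crop px (283,63), (591,83), (566,388) and (276,372).

```bash
python3 - <<'E'
from h import *
s=load('w2')
for n,c,z in (('block',[(282,62),(590,82),(566,388),(276,372)],.032),('bevel',[(316,98),(556,111),(539,355),(308,342)],.032),('foot',[(274,53),(601,73),(573,400),(267,383)],.004)):
    p=onplane(s,(np.array(c)+.5)/3-.5+[180,60],z)[:,:2]; e=np.roll(p,-1,0)-p
    d=(np.degrees(np.arctan2(e[:,1],e[:,0]))+45)%90-45
    print(n,p.mean(0),np.linalg.norm(e,axis=1),d,d.mean())
E
```

```text
block [0.48009927 0.20313894] [0.10018255 0.09954137 0.10062329 0.10007964] [-3.23841111 -2.52102195 -2.92932475 -2.77637962] -2.8662843547997934
bevel [0.47969741 0.20274018] [0.07850838 0.07923059 0.07957551 0.07883334] [-2.68053258 -2.38680624 -2.96779674 -3.16018769] -2.798830812454524
foot [0.47994061 0.20316288] [0.11397914 0.11434633 0.11430136 0.11448255] [-3.02861301 -2.8321686  -2.96000375 -2.99362252] -2.953601971386828
```

Emit:
{"name": "drive_tool", "arguments": {
  "moves": [
    [-0.22,-1,0,0,0,0],
    [-0.22,-1,0,0,0,0],
    [-0.22,-1,0,0,0,0],
    [-0.22,-1,0,0,0,0]
  ]
}}

```text
clock: 3.95
tool_pos: [0.5152, 0.1257, 0.2559]
orientation: [-180.0, -0.0, 179.9]
force: [0.2, 0.8, -0.1]
opening: 0.0878
```

Emit:
{"name": "drive_tool", "arguments": {
  "moves": [
    [0,-1,0,0,0,0],
    [0,-1,0,0,0,0],
    [0,-1,0,0,0,0],
    [0,-1,0,0,0,0]
  ]
}}

```text
clock: 4.35
tool_pos: [0.5137, -0.0293, 0.2564]
orientation: [-180.0, -0.0, 179.6]
force: [0.3, -0.0, -1.0]
opening: 0.0877
```

Emit:
{"name": "drive_tool", "arguments": {
  "moves": [
    [0,-0.6,0,0,0,0],
    [0,-0.6,0,0,0,0],
    [0,-0.6,0,0,0,0],
    [0,-0.6,0,0,0,0],
    [0,-0.6,0,0,0,0]
  ]
}}

```text
clock: 4.85
tool_pos: [0.5128, -0.1192, 0.2566]
orientation: [-180.0, 0.0, 179.5]
force: [1.0, -0.1, -0.6]
opening: 0.0881
```

```bash
python3 -c "
from h import *
s=snap('wrist','w3');o=sensors.get_obs(); print(o['tool_pos'])
print(proj(s,[[.515,-.184,.08]]))
cv2.imwrite('pics/w3c.png',cv2.resize(s['pixels'][60:260,180:440,::-1],(780,600),interpolation=cv2.INTER_CUBIC))"
```

```text
[ 0.51292273 -0.11882898  0.25659065]
[[317.64302321 151.11618383]]
```

View pics/w3c.png

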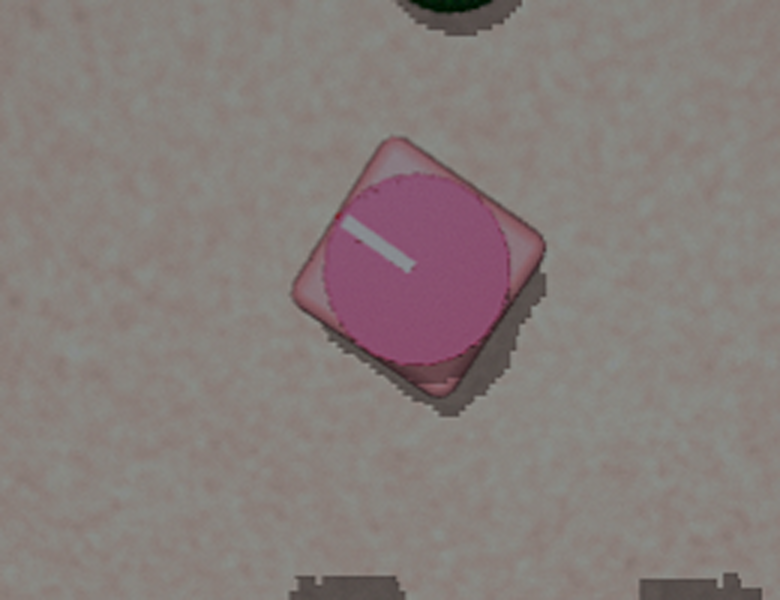

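```bash
python3 - <<'E'
from h import *
s=load('w3'); im=s['pixels'][60:260,180:440]
hsv=cv2.cvtColor(im,cv2.COLOR_RGB2HSV)
f=lambda c:(np.array(c,float)+.5)/3-.5+[180,60]
m=((hsv[...,1]>75)&(hsv[...,0]>150)).astype(np.uint8)
m=cv2.morphologyEx(m,cv2.MORPH_CLOSE,np.ones((7,7)))
c=max(cv2.findContours(m,0,1)[0],key=cv2.contourArea).reshape(-1,2)+[180,60]
P=onplane(s,c,.08)[:,:2].astype(np.float32); print('lid',cv2.fitEllipse(P),cv2.minEnclosingCircle(P))
P=onplane(s,f([(340,216),(413,269)]),.08)[:,:2]; e=P[0]-P[1]; print('line',P,np.degrees(np.arctan2(e[1],e[0])))
# shoulder edges straight parts: top-right, top-left, (bottom-left side)
for a in ([(415,145),(530,228)],[(378,146),(298,283)],[(303,306),(425,393)],[(540,262),(465,383)]):
    P=onplane(s,f(a),.05)[:,:2]; e=P[1]-P[0]; print(P.mean(0),(np.degrees(np.arctan2(e[1],e[0]))+90)%90)
P=onplane(s,f([(394,132),(549,246),(443,401),(290,290)]),.05)[:,:2]; print(P.mean(0))
E
```

```text
lid ((0.5137801170349121, -0.18514221906661987), (0.06551522016525269, 0.06574106216430664), 146.3895721435547) ((0.5135928392410278, -0.18512731790542603), 0.03787175565958023)
line [[ 0.53650844 -0.20084319]
 [ 0.51525971 -0.18554637]] -35.74986097905736
[ 0.49630247 -0.21051609] 55.15348324540014
[ 0.53961022 -0.20209804] 57.49095690159163
[ 0.53182647 -0.1595059 ] 54.09003443278499
[ 0.48669319 -0.16778657] 58.06508507750914
[ 0.51367292 -0.18519558]
```

Emit:
{"name": "drive_tool", "arguments": {
  "moves": [
    [-0.01,-0.44,0,0,0,0.555],
    [-0.01,-0.44,0.6,0,0,0.555],
    [-0.01,-0.44,0.6,0,0,0.555],
    [-0.01,-0.44,0.6,0,0,0.555],
    [-0.01,-0.44,0.6,0,0,0.555],
    [-0.01,-0.44,0.6,0,0,0.555]
  ]
}}

```text
clock: 5.5
tool_pos: [0.5148, -0.1841, 0.1674]
orientation: [-180.0, 0.1, 146.6]
force: [1.0, -0.6, 0.6]
opening: 0.0874
```

```bash
python3 - <<'E'
from h import *
o=sensors.get_obs(); p=o['tool_pos'];y=np.radians(o['orientation'][2])
d=np.array([.514,-.185])-p[:2]; print(p,o['orientation'],'units',(d@[np.cos(y),np.sin(y)])/.15,(d@[np.sin(y),-np.cos(y)])/.15,(p[2]-.057)/.15)
E
```

```text
[ 0.51482487 -0.18413332  0.16737169] [-1.79999873e+02  8.99215345e-02  1.46606964e+02] units 0.0014113187415209691 -0.007850628317553983 0.7358112723853559
```

Down in steps, then close.

Emit:
{"name": "drive_tool", "arguments": {
  "moves": [
    [0,-0.005,0.25,0,0,0],
    [0,-0.005,0.45,0,0,0],
    [0,-0.005,0.65,0,0,0],
    [0,-0.005,0.735,0,0,0],
    [0,-0.005,0.735,0,0,0],
    [0,-0.005,0.735,0,0,0]
  ]
}}

```text
clock: 6.1
tool_pos: [0.5158, -0.1847, 0.0585]
orientation: [180.0, 0.2, 146.7]
force: [0.9, -1.0, -0.3]
opening: 0.0875
```

Emit:
{"name": "drive_tool", "arguments": {
  "moves": [
    [0,0,0,0,0,0],
    [0,0,0,0,0,0],
    [0,0,0,0,0,0],
    [0,0,0,0,0,0],
    [0,0,0,0,0,0],
    [0,0,0,0,0,0],
    [0,0,0,0,0,0],
    [0,0,0,0,0,0]
  ],
  "fingers": -1
}}

```text
clock: 6.9
tool_pos: [0.5155, -0.1846, 0.0586]
orientation: [180.0, 0.2, 146.7]
force: [-3.5, 2.6, 6.7]
opening: 0.0548
```

```bash
python3 - <<'E'
from h import *
o=sensors.get_obs(); print(o)
s=snap('side','s1'); cv2.imwrite('pics/s1c.png',cv2.resize(s['pixels'][230:380,230:430,::-1],(800,600),interpolation=cv2.INTER_CUBIC))
E
```

```text
{'clock': 6.9, 'joint_pos': array([  0.84912264,  18.34647195, -27.63823346,   0.10077033,
       -43.86205238, -34.20157955]), 'qvel': array([ 0.00458982,  0.06416051, -0.09952879,  0.02359528,  0.0179431 ,
       -0.09549145]), 'tau': array([ -0.87454347, -45.17070293,  21.83306158,   5.59201285,
         0.99244338,   0.04977499]), 'tool_pos': array([ 0.51554057, -0.18464067,  0.05861604]), 'orientation': array([1.79971798e+02, 1.66063461e-01, 1.46720065e+02]), 'force': array([-3.45402623,  2.63859471,  6.68390633]), 'moment': array([ 1.06034017,  1.07619684, -0.00610913]), 'opening': 0.05475249073787253}
```

View pics/s1c.png

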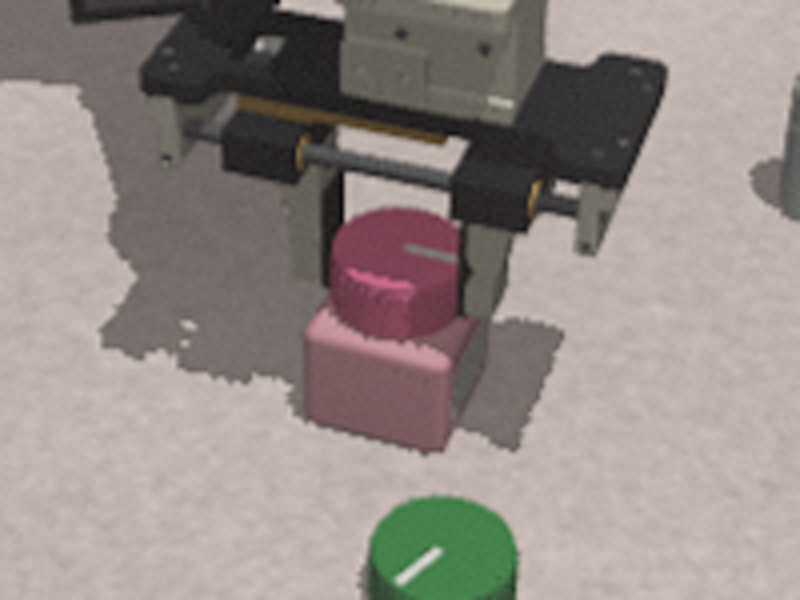

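The lid is held (opening 54.8 mm). Lifting.

Emit:
{"name": "drive_tool", "arguments": {
  "moves": [
    [0,0,-0.08,0,0,0],
    [0,0,-0.2,0,0,0],
    [0,0,-0.4,0,0,0],
    [0,0,-0.6,0,0,0],
    [0,0,-0.85,0,0,0],
    [0,0,-1,0,0,0],
    [0,0,-1,0,0,0],
    [0,0,-1,0,0,0]
  ]
}}

```text
clock: 7.75
tool_pos: [0.5147, -0.1843, 0.2084]
orientation: [179.9, 0.2, 146.7]
force: [-1.7, 0.1, -4.4]
opening: 0.0547
```

```bash
python3 - <<'E'
from h import *
o=sensors.get_obs(); print(o['tool_pos'],o['orientation'],o['force'],o['opening'])
s=snap('side','s2'); s2=snap('scene','c2')
cv2.imwrite('pics/s2c.png',np.hstack([cv2.resize(s['pixels'][170:350,250:410,::-1],(400,450),interpolation=cv2.INTER_CUBIC),cv2.resize(s2['pixels'][120:260,210:335,::-1],(400,450),interpolation=cv2.INTER_CUBIC)]))
E
```

```text
[ 0.51473726 -0.18428779  0.20840338] [1.79934412e+02 1.56804012e-01 1.46698567e+02] [-1.68447774  0.09481847 -4.3662051 ] 0.05470202172374962
```

View pics/s2c.png

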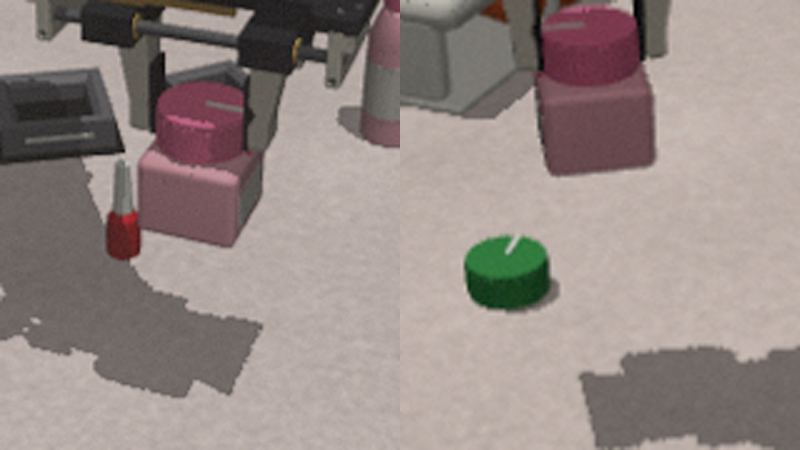

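Emit:
{"name": "drive_tool", "arguments": {
  "moves": [
    [0.12,0.15,0,0,0,-0.08],
    [0.28,0.35,0,0,0,-0.19],
    [0.44,0.55,0,0,0,-0.3],
    [0.6,0.75,0,0,0,-0.41],
    [0.72,0.9,0,0,0,-0.48],
    [0.8,1,0,0,0,-0.515],
    [0.8,1,0,0,0,-0.515]
  ]
}}

```text
clock: 8.55
tool_pos: [0.4953, 0.0088, 0.2056]
orientation: [-179.9, -0.1, 177.8]
force: [-0.2, -0.6, -4.0]
opening: 0.0552
```

```bash
cat > goto.py <<'E'
from h import *
import sys
def goto(x,y,z=None,yaw=None):
    o=sensors.get_obs(); p=o['tool_pos'];a=np.radians(o['orientation'][2])
    d=np.array([x,y])-p[:2]; r=[(d@[np.cos(a),np.sin(a)])/.15,(d@[np.sin(a),-np.cos(a)])/.15]
    if z is not None: r.append((p[2]-z)/.15)
    if yaw is not None: r.append(-((yaw-o['orientation'][2]+180)%360-180)/60)
    print(o['clock'],p,o['orientation'],o['force'],o['opening'],'units',np.round(r,3))
if __name__=='__main__': goto(*map(float,sys.argv[1:]))
E
python3 goto.py .48 .203 .12 177.6
```

```text
8.55 [0.49531413 0.00882882 0.20555154] [-1.79939030e+02 -1.20770324e-01  1.77806538e+02] [-0.20895258 -0.59614314 -3.97384747] 0.05515030450801428 units [0.152 1.29  0.57  0.003]
```

Emit:
{"name": "drive_tool", "arguments": {
  "moves": [
    [0.02,0.15,0,0,0,0],
    [0.06,0.35,0,0,0,0],
    [0.1,0.6,0,0,0,0],
    [0.13,0.82,0,0,0,0],
    [0.15,1,0,0,0,0],
    [0.15,1,0,0,0,0]
  ]
}}

```text
clock: 9.15
tool_pos: [0.4783, 0.1616, 0.2042]
orientation: [-179.9, -0.2, 177.9]
force: [0.2, -0.2, -3.6]
opening: 0.0543
```

Emit:
{"name": "drive_tool", "arguments": {
  "moves": [
    [0,0.15,0,0,0,0],
    [0,0.29,0.1,0,0,0],
    [0,0.29,0.3,0,0,0],
    [0,0.29,0.5,0,0,0],
    [0,0.29,0.57,0,0,0],
    [0,0.29,0.57,0,0,0],
    [0,0.29,0.57,0,0,0]
  ]
}}

```text
clock: 9.85
tool_pos: [0.4803, 0.2048, 0.1193]
orientation: [-179.9, -0.2, 177.9]
force: [-0.1, 0.1, -2.8]
opening: 0.0544
```

```bash
python3 goto.py .48 .203 .1 177.6; python3 - <<'E'
from h import *
s=snap('side','s3'); s2=snap('scene','c3'); w=snap('wrist','w4')
cv2.imwrite('pics/s3c.png',np.hstack([cv2.resize(s['pixels'][140:260,220:320,::-1],(400,480),interpolation=cv2.INTER_CUBIC),cv2.resize(s2['pixels'][210:360,390:515,::-1],(400,480),interpolation=cv2.INTER_CUBIC)]))
E
```

```text
9.85 [0.48026846 0.20476357 0.11925561] [-1.79874262e+02 -1.67256239e-01  1.77897563e+02] [-0.07434293  0.07453027 -2.8449642 ] 0.05443267684539195 units [ 0.001 -0.012  0.128  0.005]
```

View pics/s3c.png

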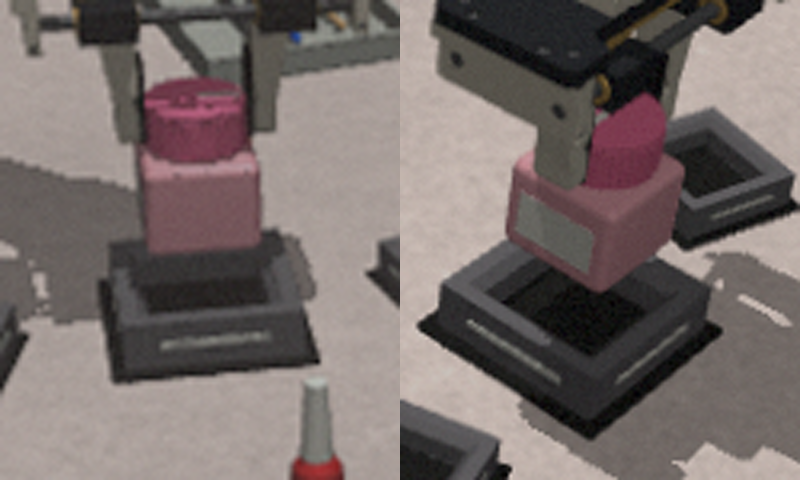

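View pics/w4.png

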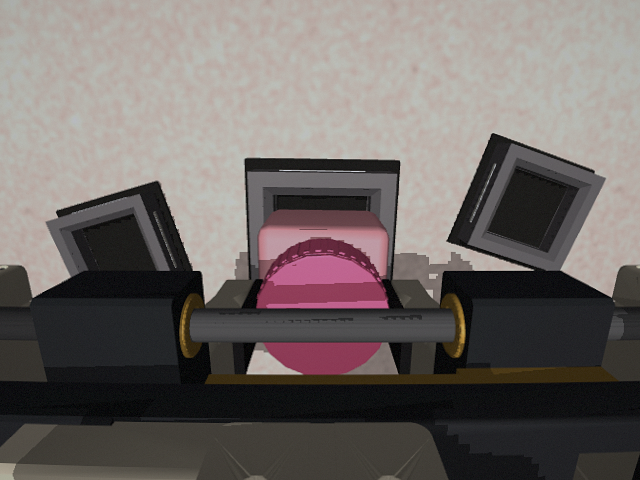

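```bash
python3 - <<'E'
from h import *
s=load('w4'); sd=load('side0') and load('s3'); sc=load('c3')
cv2.imwrite('pics/w4c.png',cv2.resize(s['pixels'][150:300,230:410,::-1],(792,660)[:2] if 0 else (720,600),interpolation=cv2.INTER_CUBIC))
P=onplane(s,[(260,240),(387.5,240)],.108); print('wrist sides',P,P.mean(0))
b=np.array([(148,251),(260,246)])/4.+[220,140]; P=onplane(sd,b,.061); print('side bottom',P[:,:2],P.mean(0)[:2], np.degrees(np.arctan2(*(P[1]-P[0])[[1,0]])))
b=np.array([(508,235),(600,291),(674,232)])-[400,0]; b=b/3.2+[390,210]; P=onplane(sc,b,.061); print('scene bottom',P[:,:2],(P[0]+P[2])[:2]/2)
E
```

```text
wrist sides [[0.50821091 0.17849913 0.108     ]
 [0.44703584 0.18072389 0.108     ]] [0.47762338 0.17961151 0.108     ]
side bottom [[0.44885171 0.18238946]
 [0.50951848 0.17432987]] [0.47918509 0.17835967] -7.567443545584457
scene bottom [[0.50424404 0.17376325]
 [0.50810447 0.23242699]
 [0.44312463 0.23415259]] [0.47368433 0.20395792]
```

View pics/w4c.png

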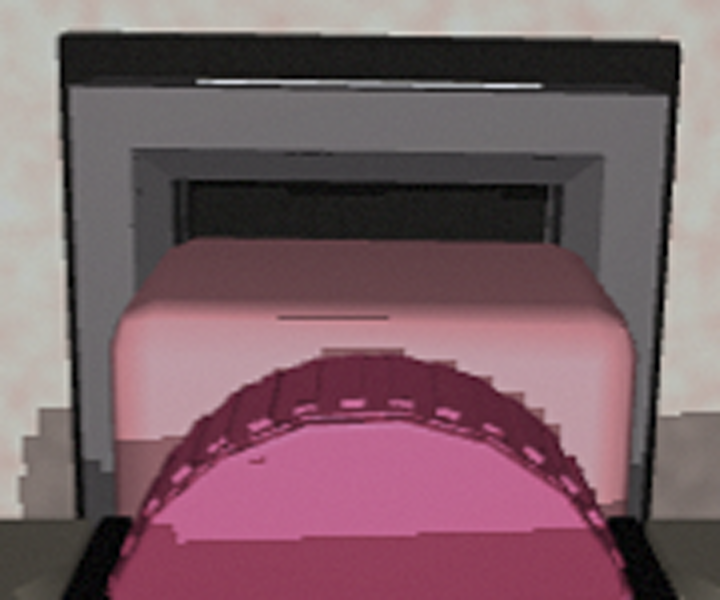

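```bash
python3 - <<'E'
from h import *
s=load('w4')
g=lambda c:(np.array(c,float)+.5)/4-.5+[230,150]
for c,z in (([(182,238),(566,248)],.061),([(112,335),(632,350)],.105),([(62,35),(680,45)],.004),([(66,86),(670,95)],.032),([(133,150),(603,155)],.032)):
    P=onplane(s,g(c),z)[:,:2]; e=P[0]-P[1]; print(z,P.mean(0),np.linalg.norm(e),np.degrees(np.arctan2(e[1],e[0])))
E
```

```text
0.061 [0.4774497  0.17344399] 0.05766843637619715 -3.583120700400878
0.105 [0.4780526  0.17798582] 0.06333558187921459 -3.7825990449420903
0.004 [0.47670535 0.14569573] 0.11339330203235423 -2.968625819747828
0.032 [0.47755625 0.15285355] 0.10028398769410563 -2.9081089987256568
0.032 [0.47795389 0.16312335] 0.07881066290884196 -2.67701814654089
```

Alignment within about 1° and 2 mm. Lowering in stages.

Emit:
{"name": "drive_tool", "arguments": {
  "moves": [
    [0,-0.012,0.04,0,0,-0.013],
    [0,-0.012,0.1,0,0,-0.013],
    [0,-0.012,0.15,0,0,-0.013],
    [0,-0.012,0.18,0,0,-0.013],
    [0,-0.012,0.2,0,0,-0.013],
    [0,-0.012,0.21,0,0,-0.013],
    [0,-0.012,0.22,0,0,-0.013],
    [0,-0.012,0.23,0,0,-0.013]
  ]
}}

```text
clock: 10.8
tool_pos: [0.4804, 0.2036, 0.0855]
orientation: [-180.0, -0.1, 178.7]
force: [0.3, 1.7, -3.6]
opening: 0.0549
```

```bash
python3 goto.py .48 .203 .0685 178.5
```

```text
10.8 [0.4804329  0.20363216 0.08551451] [-1.79988452e+02 -7.84619827e-02  1.78685438e+02] [ 0.27424747  1.68109914 -3.58643838] 0.05492346622914531 units [ 0.003 -0.004  0.113  0.003]
```

Emit:
{"name": "drive_tool", "arguments": {
  "moves": [
    [0,-0.004,0.01,0,0,0],
    [0,-0.004,0.025,0,0,0],
    [0,-0.004,0.04,0,0,0],
    [0,-0.004,0.05,0,0,0],
    [0,-0.004,0.06,0,0,0],
    [0,-0.004,0.07,0,0,0],
    [0,-0.004,0.08,0,0,0],
    [0,-0.004,0.085,0,0,0]
  ]
}}

```text
clock: 11.6
tool_pos: [0.4804, 0.203, 0.0726]
orientation: [-180.0, -0.1, 178.7]
force: [0.7, 0.9, -3.5]
opening: 0.0547
```

```bash
python3 goto.py .48 .203 .0685 178.5
```

```text
11.6 [0.48035533 0.20299866 0.07259019] [-1.79982985e+02 -8.52939762e-02  1.78683615e+02] [ 0.72600202  0.89560591 -3.47252176] 0.0546575485870384 units [ 0.002 -0.     0.027  0.003]
```

Emit:
{"name": "drive_tool", "arguments": {
  "moves": [
    [0,0,0.006,0,0,0],
    [0,0,0.012,0,0,0],
    [0,0,0.018,0,0,0],
    [0,0,0.022,0,0,0],
    [0,0,0.025,0,0,0],
    [0,0,0.028,0,0,0],
    [0,0,0.028,0,0,0]
  ]
}}

```text
clock: 12.3
tool_pos: [0.4803, 0.2028, 0.0689]
orientation: [-180.0, -0.1, 178.7]
force: [-2.2, -2.9, 4.4]
opening: 0.0543
```

```bash
python3 goto.py .48 .203 .0685 178.5
```

```text
12.3 [0.48033925 0.20277056 0.06886836] [-1.79968900e+02 -7.89292588e-02  1.78691617e+02] [-2.1901661  -2.85300541  4.42536624] 0.054329264836201215 units [0.002 0.001 0.002 0.003]
```

Emit:
{"name": "drive_tool", "arguments": {
  "moves": [
    [0,0,0.004,0,0,0],
    [0,0,0.006,0,0,0],
    [0,0,0.006,0,0,0]
  ]
}}

```text
clock: 12.6
tool_pos: [0.4804, 0.2026, 0.0687]
orientation: [-180.0, -0.1, 178.7]
force: [-4.1, -3.5, 8.2]
opening: 0.0544
```

```bash
python3 goto.py .48 .203 .0685 178.5; python3 - <<'E'
from h import *
s=snap('side','s4'); s2=snap('scene','c4'); w=snap('wrist','w5')
cv2.imwrite('pics/s4c.png',np.hstack([cv2.resize(s['pixels'][140:260,220:320,::-1],(400,480),interpolation=cv2.INTER_CUBIC),cv2.resize(s2['pixels'][210:360,390:515,::-1],(400,480),interpolation=cv2.INTER_CUBIC)]))
cv2.imwrite('pics/w5c.png',cv2.resize(w['pixels'][150:300,230:410,::-1],(720,600),interpolation=cv2.INTER_CUBIC))
E
```

```text
12.6 [0.48039364 0.20264645 0.06869735] [-1.79967581e+02 -5.77228605e-02  1.78705122e+02] [-4.08475712 -3.54424253  8.21872637] 0.05437953549183777 units [0.003 0.002 0.001 0.003]
```

View pics/s4c.png

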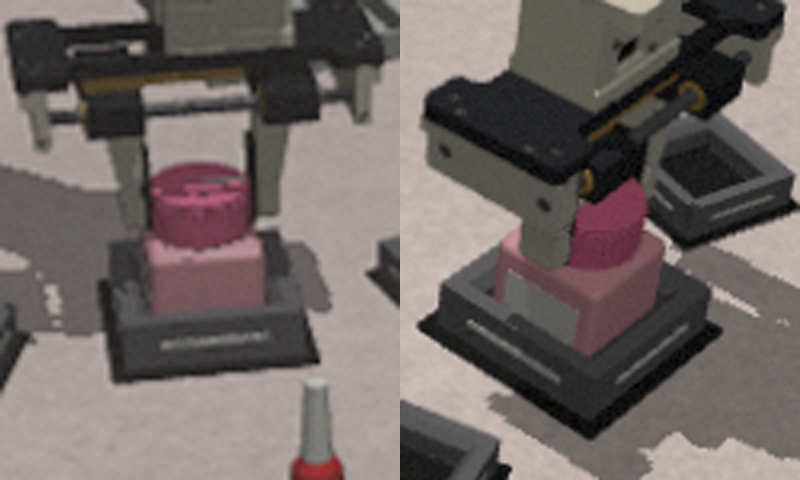

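View pics/w5c.png

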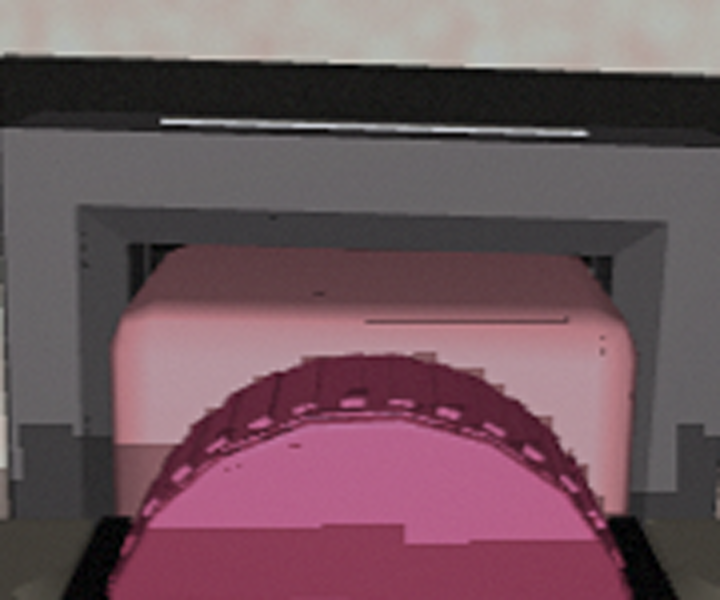

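Seated: TCP height is 68.7 mm against 68.5 expected, and both views show it home. Unscrewing anticlockwise, in small steps.

Emit:
{"name": "drive_tool", "arguments": {
  "moves": [
    [0,0,0,0,0,-0.08],
    [0,0,0,0,0,-0.16],
    [0,0,0,0,0,-0.24],
    [0,0,0,0,0,-0.33],
    [0,0,0,0,0,-0.42],
    [0,0,0,0,0,-0.5],
    [0,0,0,0,0,-0.58],
    [0,0,0,0,0,-0.65]
  ]
}}

```text
clock: 13.55
tool_pos: [0.4818, 0.2041, 0.07]
orientation: [180.0, 0.2, -142.1]
force: [-1.9, 1.7, 7.8]
opening: 0.0549
```

```bash
python3 goto.py .48 .203 .0685 178.5; python3 - <<'E'
from h import *
o=sensors.get_obs();print(o['moment'],o['joint_pos'])
s=snap('side','s5'); w=snap('wrist','w6')
cv2.imwrite('pics/s5c.png',np.hstack([cv2.resize(s['pixels'][140:260,220:320,::-1],(400,480),interpolation=cv2.INTER_CUBIC),cv2.resize(w['pixels'][150:375,220:420,::-1],(400,480),interpolation=cv2.INTER_CUBIC)]))
E
```

```text
13.55 [0.48180315 0.20406026 0.06999942] [ 1.79978621e+02  1.65536136e-01 -1.42078733e+02] [-1.88378931  1.70901325  7.81946217] 0.054879773682067666 units [0.014 0.002 0.01  0.657]
[ 0.46363233  0.8501724  -0.15298812] [ 4.44564407e+01  1.54862699e+01 -2.99870769e+01 -3.43212952e-03
 -4.43597595e+01 -6.53269210e+00]
```

View pics/s5c.png

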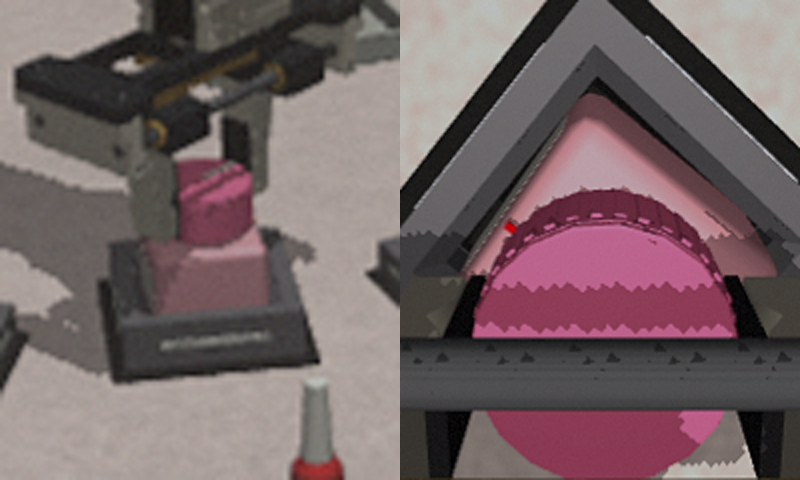

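Emit:
{"name": "drive_tool", "arguments": {
  "moves": [
    [0.005,0,0.003,0,0,-0.08],
    [0.008,0,0.005,0,0,-0.16],
    [0.008,0,0.005,0,0,-0.25],
    [0.008,0,0.005,0,0,-0.34],
    [0.008,0,0.005,0,0,-0.43],
    [0.008,0,0.005,0,0,-0.52],
    [0.008,0,0.005,0,0,-0.61],
    [0.008,0,0.005,0,0,-0.68]
  ]
}}

```text
clock: 14.45
tool_pos: [0.4814, 0.204, 0.07]
orientation: [-179.8, 0.2, -101.1]
force: [-3.6, 0.3, 4.5]
opening: 0.0546
```

Emit:
{"name": "drive_tool", "arguments": {
  "moves": [
    [0,0,0,0,0,0],
    [0,0,0,0,0,0]
  ]
}}

```text
clock: 14.65
tool_pos: [0.4814, 0.2039, 0.0701]
orientation: [-179.8, 0.2, -101.2]
force: [-1.8, -1.7, 3.2]
opening: 0.0548
```

```bash
python3 goto.py .48 .203 .0685 -101; python3 - <<'E'
from h import *
o=sensors.get_obs();print(o['moment'],o['joint_pos'])
s=snap('side','s6'); w=snap('wrist','w7');c=snap('scene','c6')
cv2.imwrite('pics/s6c.png',np.hstack([cv2.resize(s['pixels'][140:260,220:320,::-1],(400,480),interpolation=cv2.INTER_CUBIC),cv2.resize(c['pixels'][210:360,390:515,::-1],(400,480),interpolation=cv2.INTER_CUBIC)]))
cv2.imwrite('pics/w7c.png',cv2.resize(w['pixels'][150:375,210:430,::-1],(660,600),interpolation=cv2.INTER_CUBIC))
E
```

```text
14.65 [0.48138608 0.20391565 0.07010401] [-179.84206047    0.22148258 -101.17658122] [-1.81809249 -1.71514189  3.18921051] 0.05479360466714342 units [ 0.008  0.008  0.011 -0.003]
[-0.67772478  0.89334902  0.05995501] [ 4.44848154e+01  1.53866934e+01 -3.01224152e+01  7.85738365e-03
 -4.42189188e+01  3.43326799e+01]
```

View pics/s6c.png

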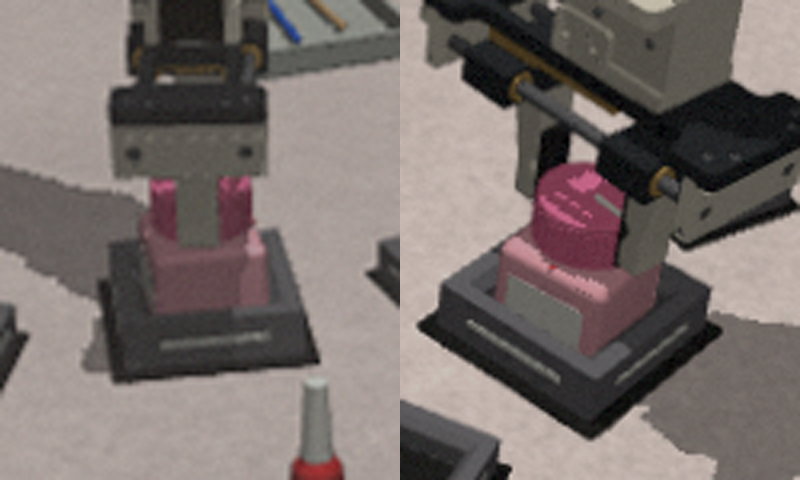

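View pics/w7c.png

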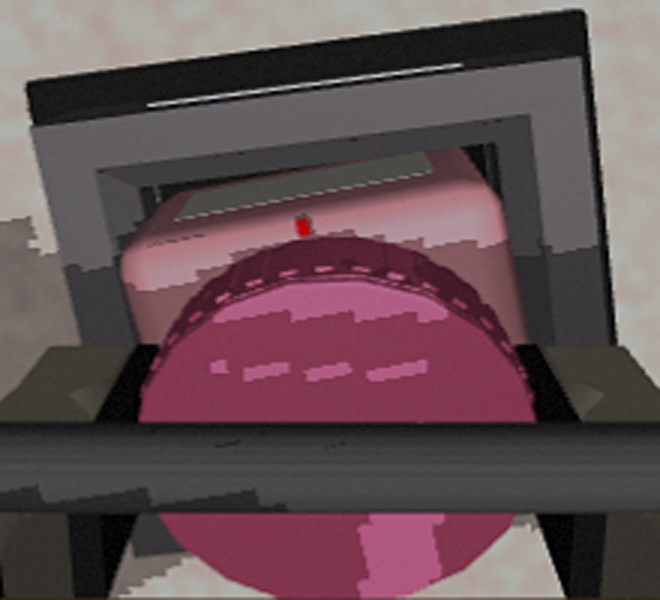

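Lid has followed the tool by 80°, with free drag only (0.06–0.15 N m). Lifting gently first to check.

Emit:
{"name": "drive_tool", "arguments": {
  "moves": [
    [0,0,-0.01,0,0,0],
    [0,0,-0.02,0,0,0],
    [0,0,-0.03,0,0,0],
    [0,0,-0.04,0,0,0],
    [0,0,-0.04,0,0,0]
  ]
}}

```text
clock: 15.3
tool_pos: [0.4814, 0.204, 0.0763]
orientation: [-179.8, 0.2, -101.2]
force: [-2.4, 0.6, 0.5]
opening: 0.0546
```

```bash
python3 goto.py .48 .203 .0685 -101; python3 - <<'E'
from h import *
s=snap('side','s7'); c=snap('scene','c7')
cv2.imwrite('pics/s7c.png',np.hstack([cv2.resize(s['pixels'][140:260,220:320,::-1],(400,480),interpolation=cv2.INTER_CUBIC),cv2.resize(c['pixels'][210:360,390:515,::-1],(400,480),interpolation=cv2.INTER_CUBIC)]))
E
```

```text
15.3 [0.48140221 0.20395697 0.07627655] [-179.84123612    0.22420899 -101.15691676] [-2.38530678  0.59918827  0.46385099] 0.05464424985517125 units [ 0.008  0.008  0.052 -0.003]
```

View pics/s7c.png

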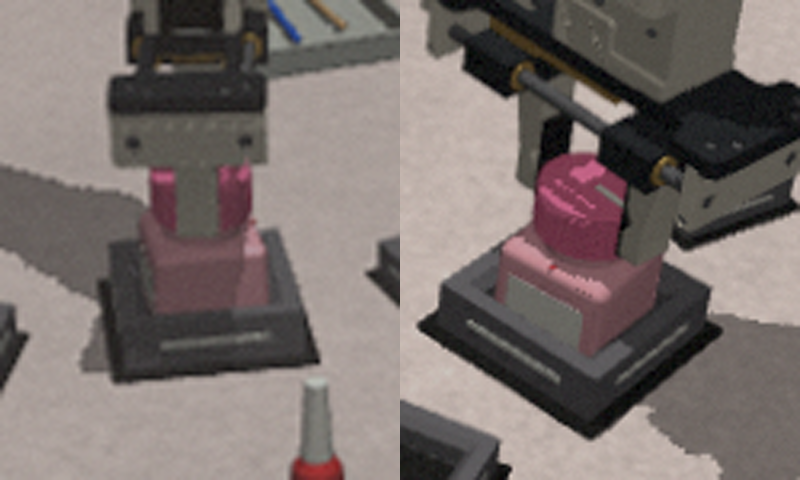

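Tub stayed down while the lid rose 6 mm, so the threads are free. Raising to about 20 mm above the rim.

Emit:
{"name": "drive_tool", "arguments": {
  "moves": [
    [0,0,-0.02,0,0,0],
    [0,0,-0.05,0,0,0],
    [0,0,-0.09,0,0,0],
    [0,0,-0.13,0,0,0],
    [0,0,-0.17,0,0,0],
    [0,0,-0.2,0,0,0],
    [0,0,-0.22,0,0,0],
    [0,0,-0.23,0,0,0]
  ]
}}

```text
clock: 16.2
tool_pos: [0.4814, 0.204, 0.1111]
orientation: [-179.8, 0.3, -101.1]
force: [-0.5, -0.2, -1.6]
opening: 0.0548
```

Emit:
{"name": "drive_tool", "arguments": {
  "moves": [
    [0,0,0,0,0,0],
    [0,0,0,0,0,0],
    [0,0,0,0,0,0],
    [0,0,0,0,0,0]
  ]
}}

```text
clock: 16.6
tool_pos: [0.4813, 0.2039, 0.1109]
orientation: [-179.8, 0.2, -101.1]
force: [0.5, -0.3, -0.8]
opening: 0.0547
```

```bash
python3 goto.py .48 .203 .0685 -101; python3 - <<'E'
from h import *
s=snap('side','s8'); c=snap('scene','c8'); print(sensors.get_obs()['qvel'])
cv2.imwrite('pics/s8c.png',np.hstack([cv2.resize(s['pixels'][140:260,220:320,::-1],(400,480),interpolation=cv2.INTER_CUBIC),cv2.resize(c['pixels'][210:360,390:515,::-1],(400,480),interpolation=cv2.INTER_CUBIC)]))
E
```

```text
16.6 [0.4813197  0.20388345 0.11092765] [-179.83107641    0.23334805 -101.14803773] [ 0.48524142 -0.34082286 -0.77344794] 0.054712395838391555 units [ 0.007  0.007  0.283 -0.002]
[ 0.07631091 -0.09142729  0.08235746 -0.00465936 -0.01393381  0.01546707]
```

View pics/s8c.png

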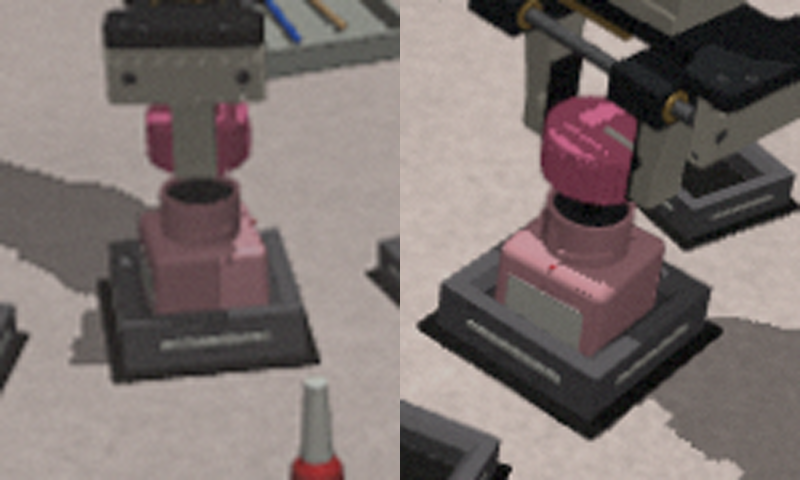

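View pics/c8.png

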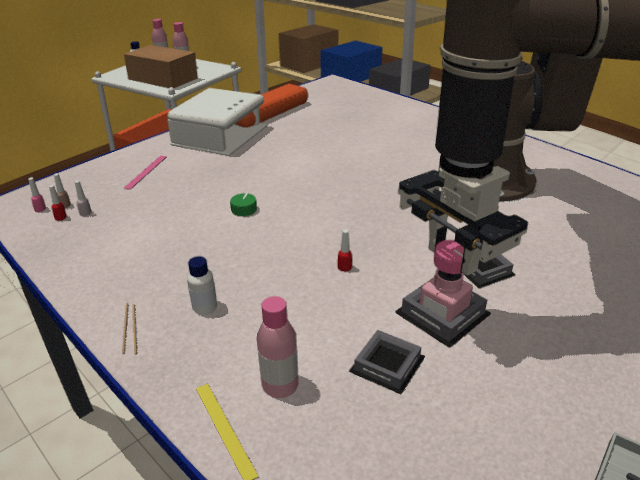

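```bash
python3 -c "
from h import *
print(ticket.close_job()); print(sensors.get_obs()['clock'])"
```

```text
the job is handed in; nothing more can be done
None
the job is handed in; nothing more can be done
```

I carried the tub by its lid into the large holder's pocket and unscrewed the lid. I then lifted the lid straight up and handed the job in while still holding it, about 20 mm above the tub's open mouth. The hand-in at 16.6 s reported no verdict.

**Seating:** the tool stopped at 68.7 mm, against 68.5 mm expected for a fully seated tub. The push at contact was light, about 8–12 N.

**Unscrewing:** the tool turned 80° anticlockwise. I estimate the lid turned about 75° relative to the tub, because the tub rotated a little within its pocket play. The turning moment had dropped to 0.15 N m or less, and the tub stayed down when the lid rose.

**Last checks:**
- The lid was gripped at 54.7 mm opening, level within 0.3° and still.
- The outside force was near zero, and both camera views showed the lid clear of the tub.
- The tub looked home in the pocket, and the three bottles stood where they began.

**Small disagreements:**
- My first holder estimates from the fixed cameras differed by about 6 mm in y, so I used the close wrist view instead.
- The tool rose about 1.4 mm while unscrewing, and I did not fully correct that.
- The tool ended about 1–1.5 mm off the holder's centre, well inside the 15 mm allowed.

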